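Wedge the short foot of a rocking parts box

TASK

The teal parts box on its grey base rocks because one foot of its base is too short. Press down on the red mark on its base plate to feel that corner dip and let it come back up; then push the orange wedge, thin end first, along the worktop under that foot until it is snug, without shoving the box from its place, jacking it up, lifting the wedge or disturbing the spanner and the yellow carton near by. Press the red mark again: when the corner no longer gives (push the wedge further if it does), finish there, still pressing the mark down with the box level.

Things in the scene. Friction and masses are not known exactly. Their poses are not given: they have to be found in the camera images.
- parts_box: Teal box, top 132 mm up, on a grey base plate (20 to 28 mm up; x -135 to 110, y +-154 mm), 1.7 to 2.4 kg, standing loose. Origin: on the worktop; z up, y along the long side; level at rest. Box sides at x -50 and 105, y +-123 mm. Round black feet 22 mm across at x -118 and 94, y +-142 mm: three 20 mm long, the one at x -118, y -142 (red nut on top) short. A side push over about 8 N slides it.
- short_foot (a point): The point under the middle of the short foot, level with the undersides of the long feet (on the worktop while the box is level); axes as the box's. The foot's own underside hangs 4 to 8 mm above it (unknown). The wedge comes here from the box's -y side, pushed about along the box's +y.
- press_mark (a point): Centre of the red 24 mm sticker on top of the base plate by the short foot (box frame x -112, y -106, z 28 mm), 62 mm out from the box side; axes as the box's. About 2 to 4 N pressed here tips the box until the short foot meets the worktop: the mark goes down 3 to 7 mm. Released, it tips back level. With the wedge snug it gives under 1.5 mm.
- wedge: Orange plastic wedge, 130 x 50 mm, 0.12 kg, flat and loose on the worktop. Origin: middle of its underside; z up; thin end (2 mm high) at y = +65 mm, thick end (16 mm high, upright flat face) at y = -65 mm, the top a plane slope. Its thin end starts 30 to 60 mm short of the foot, not quite in line. Sliding it takes about 1 N; snug under the foot, the push rises past 4 N.
- fuse_carton: Small yellow carton, 47 x 62 x 26 mm, a loose bystander. Origin: underside, middle.
- spanner_17: Bright combination spanner lying flat, 222 x 35 x 9 mm, a loose bystander. Origin: underside, middle.
There are look-alikes about, which are no part of the job. Several things have the shape of the wedge; the one meant has the colours described above.

How it is judged:
On the way, in this order (a step that is already met when the one before it is completed fails the run):
1. the loose corner is pressed with the fingers and the box is felt to rock (contact force between the fingers and parts_box above 1 N and angle between parts_box's own z axis and vertical above 0.015 rad), for 0.1 s.
2. the wedge lies under the short foot and bears against it, the box level (contact force between wedge and parts_box above 0.3 N and contact force between the fingers and parts_box below 0.1 N and y of short_foot in the frame of wedge below 0.062 m and angle between parts_box's own z axis and vertical below 0.01 rad), for 0.2 s.
At the end, for the whole second after the job is handed in: The fingers still press the base within 45 mm of the red mark (over 3 N) and touch nothing else; so pressed, the box is level (tilt under 0.010 rad), the wedge lies flat on the worktop (tilt under 0.05) and carries over 2 N of the box; the box is at rest within 30 mm of its start (contact force between the fingers and parts_box above 3 N and horizontal distance between the grasp point and press_mark below 0.045 m and contact force between wedge and parts_box above 2 N and angle between parts_box's own z axis and vertical below 0.01 rad and angle between wedge's own z axis and vertical below 0.05 rad and height (world z) of wedge below 0.008 m and distance of parts_box from where it was at the start of the episode below 0.03 m and linear speed of parts_box below 0.02 m/s and contact force between the fingers and wedge below 0.1 N); the arm keeps its last pose, push and grip.
It fails at once if the wedge is lifted off the worktop (height (world z) of wedge above 0.01 m).
It fails at once if the box is lifted or jacked up (height (world z) of parts_box above 0.01 m).
It fails at once if the box is shoved from its place by more than 30 mm (distance of parts_box from where it was at the start of the episode above 0.03 m).
It fails at once if the carton or the spanner is moved by more than 30 mm (distance of any of fuse_carton, spanner_17 from where it was at the start of the episode above 0.03 m).
It also fails if it takes over 61 s, if anything falls off the work surface, if the arm or the gripper's body presses on something with over 40 N, if the wrist force passes 120 N, or if a joint passes its speed limit or range.

ROBOT

A 6-joint arm with a two-finger parallel gripper is mounted at the origin on the work surface; the furniture and walls round the work are solid. World frame = base frame: x ahead of the robot, y to its left, z up, the work surface at z = 0. Lengths are in m, angles in rad, forces in N, time in s.
With the tool pointing down it reaches from about 0.275 to 0.975 m from the base axis. Payload 8.4 kg.
Tool frame: the origin (TCP) lies midway between the tips of the shut fingers; the grasp point (between the pads) lies 19 mm behind it (env.pinch_z is the distance from the TCP to the grasp point, in m); z points along the fingers, y is the line along which they close (so a half turn about z gives the same grasp; the last joint's range is limited). The gripper opens to 92 mm and grips with 3 to 60 N. Pads are 20 mm wide; open, the fingers measure 128 mm over their backs; the gripper's body (75 mm by 189 mm) begins 69 mm behind the grasp point.
Start: joints at [1.227, 0.353, 1.633, -0, 1.155, -0.002], TCP at [0.209, 0.589, 0.177] pointing down, gripper open.
Joint ranges: [-2.63, 2.63], [-0.92, 2.1], [0.06, 2.66], [-1.3, 4.44], [0, 2.69], [-3.02, 3.02]. Speed limits (rad/s): [2.22, 2.22, 2.79, 3.14, 3.14, 3.14].

INTERFACE

Orientations are given as a unit quaternion [x, y, z, w].
In Python, from bench import env gives the robot as it stands. The module is installed in compiled form; this text tells all that it offers.
- The arm moves only by the tool arm_command, never from a script. Its arguments are lists of equal length, an entry for each row: "delta_pos": the shift along the tool's x, y, z each as a share of 120 mm, from -1 to 1, a list of three; "spin": the turn about the tool's z as a share of 1.5 rad, from -1 to 1; "gripper": the opening, from -1 (shut) to 1 (fully open). A call has 1 to 10 rows; each row is the pose to reach, as a shift and turn from the pose commanded when the call began, along the tool's axes at that moment; what a row does not reach only later rows make up. A row lasts 1/8 s, in which the tool goes at most 62.5 mm and 10.7 degrees, less where a joint would pass 70% of its speed; a pose out of reach is approached as far as the arm can. A call with a number of a shift or a turn outside -1 to 1 is refused whole. A call with a gripper value outside its range is refused whole. The fingers move at their own pace and stop on an object; "squeeze" is the grip in N (left out, the last holds). Time passes only in rows, so rows that repeat a pose let the fingers close. It gives the time, the measured TCP pose, the force, the opening and the grip force at its end, in the units of the state.
- env.state(): the state, without advancing time (a new reading comes with each control period).
- env.grab_frame(name): name is "side" or "top"; returns (picture, depth): 420x560x3 uint8, red, green, blue; 420x560 float32, m along the optical axis (not along the pixel's ray), 0 where there is no reading.
- env.camera_params(name): a dict with "camera_matrix" (3x3 intrinsics, pixels), "distortion" ([k1, k2, p1, p2, k3] as OpenCV has them; the pictures are not rectified), "xyz" and "rotation" of the camera in the world. Camera axes: x right, y down, z forward; pixel columns grow to the right and rows downward; lengths in m; the calibration is good to about 2 mm. A picture is of the moment at which its call begins. camera_params takes no time and is no camera call.
- env.hand_in(): hands the job in; it is judged then, once.
The state is a dict: "t": time; "qpos": joint angles; "joint_vel": joint speeds; "effort": joint torques, N m; "eef_pos": TCP position; "orientation": TCP orientation; "wrist_force": force on the tool from outside, world axes, zero at the start; "ft_torque": the same for the moment, N m; "grip_width": finger opening in m; "finger_force": force on a finger pad.
Only numpy, scipy, OpenCV 4.12 (cv2) and the standard library are available. Lean on these libraries where they do the work, as an engineer would, in place of code of your own. Each camera call takes 0.05 s, during which the arm holds its last target. There are 200 camera calls.

## Working session

There is one attempt and no reset: what is moved stays moved. The work goes in short steps, Python scripts to look and compute and a tool call to move; the robot and the scene stay as the last step left them, time stands still between calls to the robot, and variables do not carry over. Pictures are saved under pics/ and viewed, at most 10 in all, crops included, and the job is handed in when it is done.

Besides the shell and the picture viewer there is one more tool, called after "Emit:" by a JSON object that holds its "api" and its "payload". arm_command: Moves the arm, as the interface text tells. Its arguments: {"type":"object","properties":{"delta_pos":{"type":"array","items":{"type":"array","items":{"type":"number","minimum":-1,"maximum":1}}},"spin":{"type":"array","items":{"type":"number","minimum":-1,"maximum":1}},"gripper":{"type":"array","items":{"type":"number"}},"squeeze":{"type":"number"}},"required":["delta_pos","spin","gripper"]}

```bash
mkdir -p pics
cat > h.py <<'E'
import numpy as np, cv2
from bench import env
def cam(n):
    p=env.camera_params(n); return {k:np.array(v,float) if k!='rotation' else np.array(v,float) for k,v in p.items()}
def R_of(c):
    r=c['rotation']
    if r.shape==(3,3): return r
    from scipy.spatial.transform import Rotation as Ro
    return Ro.from_quat(r).as_matrix()
def ray(n,uv):
    c=cam(n); q=cv2.undistortPoints(np.array(uv,float).reshape(-1,1,2),c['camera_matrix'],c['distortion']).reshape(-1,2)
    d=np.c_[q,np.ones(len(q))]@R_of(c).T
    return c['xyz'],d
def onplane(n,uv,z):
    o,d=ray(n,uv); return o+d*((z-o[2])/d[:,2])[:,None]
def cloud(n,depth):
    h,w=depth.shape; uv=np.stack(np.meshgrid(np.arange(w),np.arange(h)),-1).reshape(-1,2)
    o,d=ray(n,uv); return (o+d*depth.reshape(-1,1)).reshape(h,w,3)
E
python3 - <<'E'
from h import *
for n in('side','top'):
    p,d=env.grab_frame(n); cv2.imwrite(f'pics/{n}0.png',p[:,:,::-1]); np.savez(f'{n}0.npz',p=p,d=d)
    print(n,{k:np.round(v,3).tolist() for k,v in cam(n).items()})
print(env.state())
E
```

```text
side {'camera_matrix': [[473.659, 0.0, 286.748], [0.0, 473.659, 210.42], [0.0, 0.0, 1.0]], 'distortion': [-0.14, 0.0, 0.0, 0.0, 0.0], 'xyz': [0.581, -0.997, 0.674], 'rotation': [0.9, 0.029, -0.015, -0.435]}
top {'camera_matrix': [[423.767, 0.0, 278.285], [0.0, 423.767, 209.777], [0.0, 0.0, 1.0]], 'distortion': [-0.129, 0.0, 0.0, 0.0, 0.0], 'xyz': [0.425, -0.242, 0.977], 'rotation': [-0.695, 0.716, -0.035, 0.061]}
{'t': 0.1, 'qpos': array([ 1.22658624e+00,  3.53594419e-01,  1.63400954e+00,  7.48824272e-06,
        1.15517972e+00, -2.38609520e-03]), 'joint_vel': array([ 0.00093579, -0.00275014, -0.00028398,  0.00070833, -0.0022433 ,
       -0.00022977]), 'effort': array([-4.70425257e-04, -5.94904375e+01, -3.34924507e+01,  6.98117609e-02,
        1.84820493e-02, -3.97277518e-07]), 'eef_pos': array([0.20933921, 0.58841513, 0.17655057]), 'orientation': array([ 1.70082589e-01,  9.85429631e-01, -5.86000707e-04, -1.06058333e-04]), 'wrist_force': array([ 0.31975411,  0.10365378, -0.07216858]), 'ft_torque': array([0.01624475, 0.0061629 , 0.01844395]), 'finger_force': 0.0, 'grip_width': 0.0921096933364083}
```

View pics/top0.png

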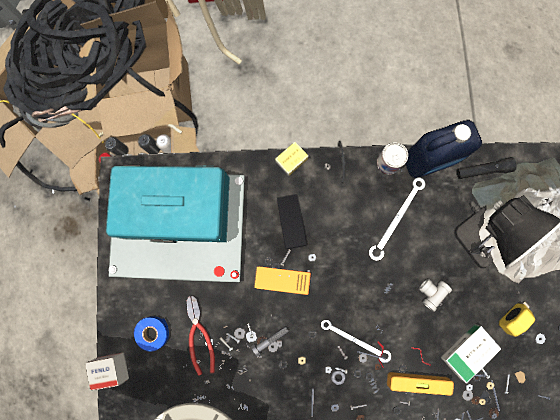

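View pics/side0.png

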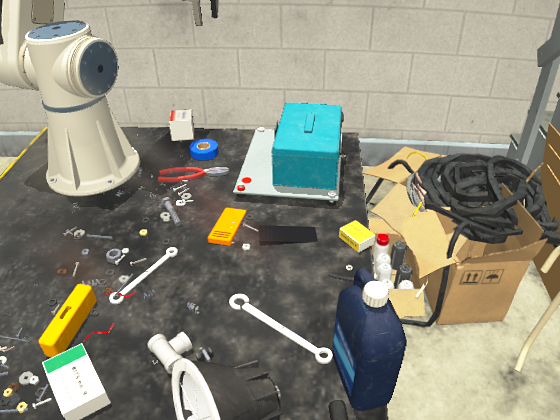

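Top view: the box is at upper left, with the red mark at (219,271), the red nut at (235,274) and the orange wedge at (282,279). The carton is at (291,158) and the large spanner at (400,220). Next I'll measure them.

Run:
```python
from h import *
f=np.load('top0.npz'); p,d=f['p'],f['d']; C=cloud('top',d)
hsv=cv2.cvtColor(p,cv2.COLOR_RGB2HSV)
def blob(lo,hi,x0,x1,y0,y1):
    m=cv2.inRange(hsv,lo,hi); k=np.zeros_like(m); k[y0:y1,x0:x1]=m[y0:y1,x0:x1]; return k>0
red=(blob((0,150,90),(8,255,255),205,245,260,285)|blob((172,150,90),(180,255,255),205,245,260,285)).astype(np.uint8)
n,l,s,c=cv2.connectedComponentsWithStats(red)
for i in range(1,n):
    if s[i,4]>8: print('red',s[i],c[i],onplane('top',c[i],.028).round(4),np.median(C[l==i],0).round(4))
w=blob((8,120,100),(28,255,255),248,318,255,300)
P=C[w]; print('wedge z',np.percentile(P[:,2],[1,50,99]).round(4), w.sum())
P=P[(P[:,2]>-.005)&(P[:,2]<.03)]
r=cv2.minAreaRect((P[:,:2]*1000).astype(np.float32)); print(r, cv2.boxPoints(r).round(1).tolist())
A=np.c_[P[:,:2],np.ones(len(P))]; g=np.linalg.lstsq(A,P[:,2],rcond=None)[0]; print('slope',g, 'expected',14/130)
# teal top and plate
t=blob((80,100,60),(100,255,255),90,240,150,250); T=C[t]; T=T[abs(T[:,2]-.132)<.006]; print('teal top z',np.median(T[:,2]))
r=cv2.minAreaRect((T[:,:2]*1000).astype(np.float32)); print(r)
pl=(abs(C[:,:,2]-.028)<.007); pl[:, :100]=0; pl[:,250:]=0; pl[:150]=0; pl[285:]=0
pl=cv2.morphologyEx(pl.astype(np.uint8),cv2.MORPH_OPEN,np.ones((3,3)))>0
Q=C[pl];print('plate z',np.median(Q[:,2]));r=cv2.minAreaRect((Q[:,:2]*1000).astype(np.float32));print(r,cv2.boxPoints(r).round(1).tolist())
o=p[135:305,90:330][:,:,::-1]; cv2.imwrite('pics/crop0.png',cv2.resize(o,None,fx=3.3,fy=3.3,interpolation=cv2.INTER_CUBIC))
for uv in [(113,269),(239.5,180)]: print(onplane('top',uv,.031))
# near carton etc
for nm,uv in dict(black=(291,221),carton=(291,158),sp1=(377,254),sp2=(419,184)).items(): print(nm,C[uv[1],uv[0]].round(3))
```

```text
red [214 266  10  10  82] [218.67073171 270.70731707] [[ 0.4223 -0.071   0.028 ]] [ 0.4218 -0.0714  0.0294]
red [231 270   8   9  33] [234.72727273 274.3030303 ] [[ 0.4135 -0.1071  0.028 ]] [ 0.4141 -0.1087  0.0342]
wedge z [0.0007 0.0097 0.0191] 1240
((397.4739990234375, -211.53445434570312), (124.51191711425781, 51.96046829223633), 81.59202575683594) [[362.70001220703125, -269.29998779296875], [414.1000061035156, -276.8999938964844], [432.29998779296875, -153.6999969482422], [380.8999938964844, -146.10000610351562]]
slope [-0.00724345 -0.10892577 -0.01071164] expected 0.1076923076923077
teal top z 0.13157193461569128
((567.2967529296875, 25.576187133789062), (241.30197143554688, 149.92356872558594), 86.98881530761719)
plate z 0.02807268893454329
((527.4302368164062, 28.298538208007812), (307.41943359375, 246.2952117919922), 86.7019271850586) [[395.6000061035156, -118.0999984741211], [641.5, -132.1999969482422], [659.2000122070312, 174.6999969482422], [413.29998779296875, 188.8000030517578]]
[[0.43027391 0.17535041 0.031     ]]
[[ 0.62705789 -0.1215285   0.031     ]]
black [ 0.531 -0.236  0.011]
carton [ 0.676 -0.241  0.026]
sp1 [ 0.45  -0.431  0.002]
sp2 [ 0.609 -0.539  0.004]
```

View pics/crop0.png

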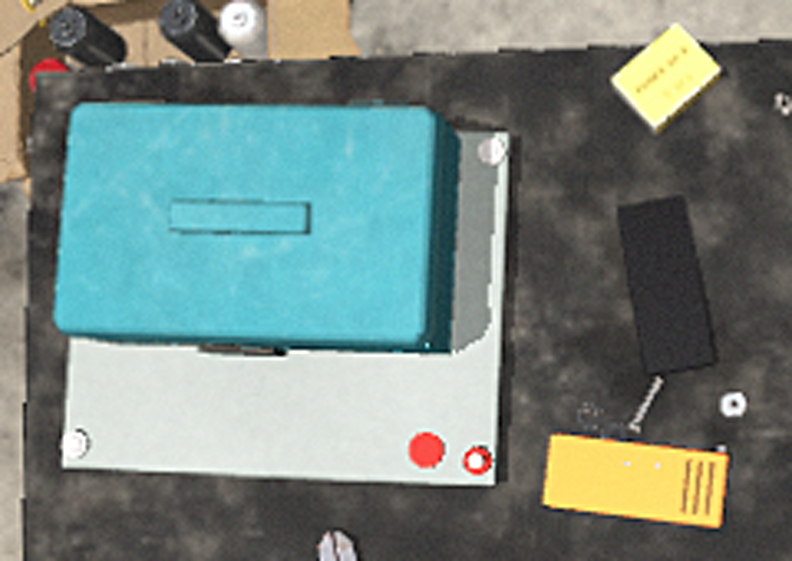

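Emit:
{"api": "arm_command", "payload": {"delta_pos": [[0,-0.5,0],[0,-1,0],[0,-1,0]], "spin": [-0.1,-0.19,-0.19], "gripper": [-1,-1,-1], "squeeze": 20}}

```text
t: 0.48
eef_pos: [0.1676, 0.4713, 0.1763]
orientation: [0.028, 1.0, -0.002, -0.001]
wrist_force: [0.4, 0.5, 0.8]
grip_width: 0.0639
finger_force: 0.0
```

Emit:
{"api": "arm_command", "payload": {"delta_pos": [[-0.25,-0.5,0],[-0.5,-1,0],[-0.5,-1,0]], "spin": [0,0,0], "gripper": [-1,-1,-1]}}

```text
t: 0.85
eef_pos: [0.2234, 0.3506, 0.1773]
orientation: [0.03, 1.0, -0.0, 0.0]
wrist_force: [-0.1, 0.2, 0.0]
grip_width: 0.0338
finger_force: 0.0
```

Emit:
{"api": "arm_command", "payload": {"delta_pos": [[-0.25,-0.5,0],[-0.5,-1,0],[-0.5,-1,0]], "spin": [0,0,0], "gripper": [-1,-1,-1]}}

```text
t: 1.23
eef_pos: [0.2771, 0.2279, 0.1775]
orientation: [0.031, 1.0, 0.0, 0.0]
wrist_force: [-0.0, -0.3, 0.5]
grip_width: 0.0043
finger_force: 0.0
```

Emit:
{"api": "arm_command", "payload": {"delta_pos": [[-0.25,-0.5,0],[-0.5,-1,0],[-0.5,-1,0]], "spin": [0,0,0], "gripper": [-1,-1,-1]}}

```text
t: 1.6
eef_pos: [0.3308, 0.1046, 0.1777]
orientation: [0.031, 1.0, 0.0, 0.001]
wrist_force: [1.0, 0.5, 0.4]
grip_width: 0.0003
finger_force: 0.0
```

Emit:
{"api": "arm_command", "payload": {"delta_pos": [[-0.25,-0.5,0],[-0.5,-1,0],[-0.5,-1,0],[-0.5,-1,0]], "spin": [0,0,0,0], "gripper": [-1,-1,-1,-1]}}

```text
t: 2.1
eef_pos: [0.3821, -0.016, 0.177]
orientation: [0.029, 1.0, 0.0, -0.0]
wrist_force: [0.1, 0.4, -0.2]
grip_width: 0.0005
finger_force: 0.0
```

Emit:
{"api": "arm_command", "payload": {"delta_pos": [[-0.36,-0.44,0.2],[-0.36,-0.44,0.6],[-0.36,-0.44,1],[-0.36,-0.44,1]], "spin": [0,0,0,0], "gripper": [-1,-1,-1,-1]}}

```text
t: 2.6
eef_pos: [0.4189, -0.0696, 0.0548]
orientation: [0.027, 1.0, 0.001, -0.004]
wrist_force: [-0.2, -0.4, 0.4]
grip_width: 0.0006
finger_force: 0.0
```

Emit:
{"api": "arm_command", "payload": {"delta_pos": [[0,0,0.15],[0,0,0.2],[0,0,0.2]], "spin": [0,0,0], "gripper": [-1,-1,-1]}}

```text
t: 2.98
eef_pos: [0.4224, -0.0715, 0.0343]
orientation: [0.028, 1.0, -0.0, 0.001]
wrist_force: [0.7, -0.5, -0.0]
grip_width: 0.0006
finger_force: 0.0
```

Emit:
{"api": "arm_command", "payload": {"delta_pos": [[0,0,0.03],[0,0,0.05],[0,0,0.06],[0,0,0.07],[0,0,0.08],[0,0,0.08]], "spin": [0,0,0,0,0,0], "gripper": [-1,-1,-1,-1,-1,-1]}}

```text
t: 3.72
eef_pos: [0.4217, -0.0723, 0.0235]
orientation: [0.028, 1.0, 0.0, -0.0]
wrist_force: [0.1, -0.3, 0.8]
grip_width: 0.0006
finger_force: 0.0
```

Emit:
{"api": "arm_command", "payload": {"delta_pos": [[0,0,0.01],[0,0,0.01],[0,0,0.01]], "spin": [0,0,0], "gripper": [-1,-1,-1]}}

```text
t: 4.1
eef_pos: [0.4218, -0.0722, 0.0224]
orientation: [0.028, 1.0, -0.0, -0.0]
wrist_force: [-0.4, -0.3, 0.3]
grip_width: 0.0003
finger_force: 0.0
```

Run:
```python
from h import *
print([env.state()['wrist_force'].round(2) for _ in range(2)], env.state()['ft_torque'])
a,_=env.grab_frame('side');cv2.imwrite('pics/s1.png',cv2.resize(a[110:270,130:370,::-1],None,fx=3.3,fy=3.3,interpolation=cv2.INTER_CUBIC))
```

```text
[array([-0.42, -0.3 ,  0.25]), array([-0.42, -0.3 ,  0.25])] [ 0.00013434  0.00011643 -0.02073796]
```

View pics/s1.png

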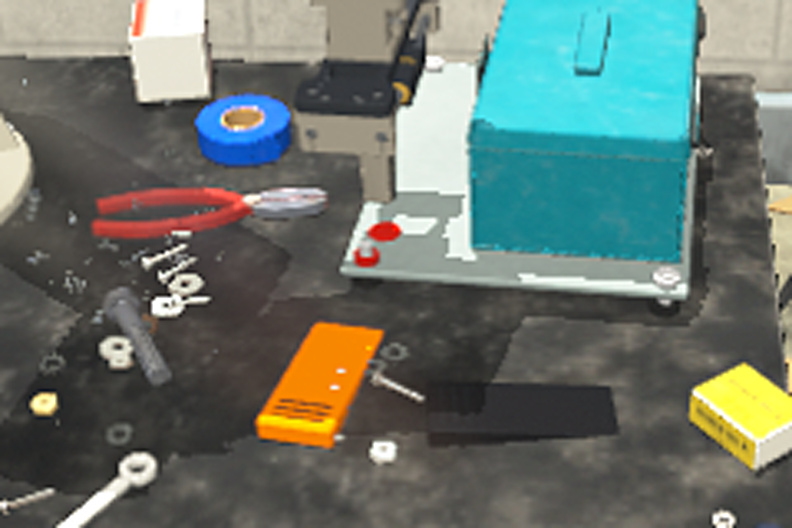

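The side view shows the fingertip at crop (378,203), apart from the red mark at crop (385,231). So it isn't touching the plate. I'll measure where the tip is from the depth image.

Run:
```python
from h import *
a,d=env.grab_frame('side');C=cloud('side',d)
for r in range(150,186,3): print(r,[C[r,c].round(3).tolist() for c in (241,245,248)],a[r,245].tolist())
t,dt=env.grab_frame('top');T=cloud('top',dt)
hsv=cv2.cvtColor(a,cv2.COLOR_RGB2HSV);m=cv2.inRange(hsv,(0,150,90),(8,255,255))|cv2.inRange(hsv,(172,150,90),(180,255,255));m[:165]=0;m[195:]=0;m[:,:225]=0;m[:,265:]=0
n,l,s,c=cv2.connectedComponentsWithStats(m)
for i in range(1,n): print(s[i],np.median(C[l==i],0).round(4))
```

```text
150 [[0.431, -0.159, 0.164], [0.439, -0.157, 0.163], [0.446, -0.163, 0.167]] [112, 112, 110]
153 [[0.43, -0.159, 0.157], [0.439, -0.157, 0.156], [0.445, -0.161, 0.158]] [135, 127, 115]
156 [[0.43, -0.16, 0.15], [0.438, -0.156, 0.148], [0.445, -0.16, 0.15]] [150, 142, 124]
159 [[0.417, -0.09, 0.098], [0.426, -0.089, 0.098], [0.431, -0.074, 0.088]] [152, 142, 125]
162 [[0.416, -0.088, 0.089], [0.425, -0.085, 0.087], [0.431, -0.08, 0.084]] [152, 143, 126]
165 [[0.415, -0.084, 0.078], [0.425, -0.085, 0.079], [0.431, -0.078, 0.075]] [152, 145, 128]
168 [[0.415, -0.085, 0.07], [0.424, -0.085, 0.071], [0.431, -0.082, 0.069]] [151, 142, 125]
171 [[0.405, -0.035, 0.028], [0.423, -0.083, 0.061], [0.422, -0.033, 0.028]] [141, 146, 134]
174 [[0.406, -0.044, 0.026], [0.417, -0.049, 0.029], [0.423, -0.043, 0.026]] [142, 155, 143]
177 [[0.408, -0.057, 0.026], [0.419, -0.063, 0.03], [0.425, -0.056, 0.026]] [179, 97, 89]
180 [[0.41, -0.072, 0.027], [0.42, -0.073, 0.028], [0.428, -0.076, 0.031]] [205, 31, 26]
183 [[0.416, -0.105, 0.042], [0.422, -0.084, 0.028], [0.429, -0.083, 0.027]] [158, 137, 128]
[242 177   9   6  41] [ 0.4225 -0.0721  0.0282]
[238 185   7   6  24] [ 0.4166 -0.112   0.0322]
```

The depth image puts the fingertips about 37 mm higher than the reported TCP, with x and y agreeing. I'll go down carefully by force and check the offset when they touch.

Emit:
{"api": "arm_command", "payload": {"delta_pos": [[0,0,0.08],[0,0,0.14],[0,0,0.2],[0,0,0.2]], "spin": [0,0,0,0], "gripper": [-1,-1,-1,-1]}}

```text
t: 4.75
eef_pos: [0.4211, -0.0721, -0.0024]
orientation: [0.028, 1.0, 0.0, -0.001]
wrist_force: [0.5, 1.0, -0.1]
grip_width: 0.0005
finger_force: 0.0
```

Emit:
{"api": "arm_command", "payload": {"delta_pos": [[0,0,0.01],[0,0,0.02],[0,0,0.03],[0,0,0.04],[0,0,0.05],[0,0,0.05]], "spin": [0,0,0,0,0,0], "gripper": [-1,-1,-1,-1,-1,-1]}}

```text
t: 5.5
eef_pos: [0.4217, -0.0722, -0.0077]
orientation: [0.028, 1.0, 0.0, -0.0]
wrist_force: [0.0, 0.8, 0.5]
grip_width: 0.0005
finger_force: 0.0
```

```bash
cat >> h.py <<'E'
def box():
    """red mark (top view/side view) heights and finger tip from side depth"""
    a,d=env.grab_frame('side');C=cloud('side',d)
    hsv=cv2.cvtColor(a,cv2.COLOR_RGB2HSV);t=cv2.inRange(hsv,(80,100,60),(100,255,255));t[:100]=0;t[195:]=0;t[:,:265]=0;t[:,350:]=0
    T=C[t>0];T=T[abs(T[:,2]-.132)<.012]
    A=np.c_[T[:,:2],np.ones(len(T))]
    g=np.linalg.lstsq(A,T[:,2],rcond=None)[0]
    for _ in range(3):
        k=abs(A@g-T[:,2])<.004; g=np.linalg.lstsq(A[k],T[k,2],rcond=None)[0]
    print('lid slope',g[:2].round(4),'tilt',np.hypot(*g[:2]).round(4),k.sum())
    f=C[155:185,236:252].reshape(-1,3); q=f[(abs(f[:,1]+.085)<.012)&(f[:,2]>.033)]
    if len(q): print('finger lowest z',np.sort(q[:,2])[:4].round(4))
    return a,d,C
E
python3 - <<'E'
from h import *
box()
E
```

```text
lid slope [-0.0005 -0.0027] tilt 0.0027 2774
finger lowest z [0.0333 0.0339 0.0342 0.0354]
```

Emit:
{"api": "arm_command", "payload": {"delta_pos": [[0,0,0.01],[0,0,0.02],[0,0,0.03],[0,0,0.04],[0,0,0.04]], "spin": [0,0,0,0,0], "gripper": [-1,-1,-1,-1,-1]}}

```text
t: 6.18
eef_pos: [0.4216, -0.0723, -0.0125]
orientation: [0.028, 1.0, -0.0, -0.0]
wrist_force: [-2.3, -2.0, 2.6]
grip_width: 0.0006
finger_force: 1.4
```

Emit:
{"api": "arm_command", "payload": {"delta_pos": [[0,0,0.01],[0,0,0.02],[0,0,0.02]], "spin": [0,0,0], "gripper": [-1,-1,-1]}}

```text
t: 6.55
eef_pos: [0.4217, -0.0723, -0.0144]
orientation: [0.028, 1.0, -0.0, -0.0]
wrist_force: [-4.8, -0.6, 15.4]
grip_width: 0.0004
finger_force: 7.2
```

Run:
```python
from h import *
box()
```

```text
lid slope [0.0298 0.0169] tilt 0.0343 2890
finger lowest z [0.033  0.0331 0.034  0.0342]
```

Contact came at reported z of about -0.010, so the offset is confirmed (true z = reported + 0.0375). The tilt was 0.034 rad, so the foot gap is about 5.8 mm. Now I'll release and move behind the wedge.

Emit:
{"api": "arm_command", "payload": {"delta_pos": [[0,0,-0.1],[0,0,-0.5],[0,-0.4,-1],[0,-0.9,-1],[0,-1,-1],[0,-1,-1]], "spin": [0,0,0,0,0,0], "gripper": [-1,-1,-1,-1,-1,-1]}}

```text
t: 7.35
eef_pos: [0.4153, -0.1932, 0.1058]
orientation: [0.03, 1.0, -0.0, 0.001]
wrist_force: [0.9, 0.1, -0.9]
grip_width: 0.0003
finger_force: 0.0
```

Emit:
{"api": "arm_command", "payload": {"delta_pos": [[0.1,-0.5,0],[0.2,-0.96,0],[0.2,-0.96,0],[0.2,-0.96,0],[0.2,-0.96,0],[0.2,-0.96,0],[0.2,-0.96,0],[0.2,-0.96,0],[0.2,-0.96,0]], "spin": [0.1,0.2,0.35,0.5,0.65,0.8,0.9,1,1], "gripper": [-1,-1,-1,-1,-1,-1,-1,-1,-1]}}

```text
t: 8.48
eef_pos: [0.3847, -0.3042, 0.105]
orientation: [0.703, 0.711, 0.0, -0.0]
wrist_force: [-1.5, 0.1, -0.2]
grip_width: 0.0004
finger_force: 0.0
```

Emit:
{"api": "arm_command", "payload": {"delta_pos": [[0,0,0],[0,0,0],[0,0,0]], "spin": [0.11,0.11,0.11], "gripper": [-1,-1,-1]}}

```text
t: 8.85
eef_pos: [0.3846, -0.305, 0.1051]
orientation: [0.757, 0.653, 0.0, -0.0]
wrist_force: [1.1, -0.2, -1.1]
grip_width: 0.0007
finger_force: 0.0
```

Run:
```python
from h import *
box(); s=env.state(); print(s['eef_pos'],s['qpos'].round(3))
a,d=env.grab_frame('top');C=cloud('top',d);hsv=cv2.cvtColor(a,cv2.COLOR_RGB2HSV);
cv2.imwrite('pics/t2.png',a[130:330,80:400,::-1].repeat(2,0).repeat(2,1))
```

```text
lid slope [-0.0009 -0.0034] tilt 0.0035 2779
[ 0.38456269 -0.30517127  0.10510398] [-0.674  0.234  1.983  0.     0.924 -0.526]
```

View pics/t2.png

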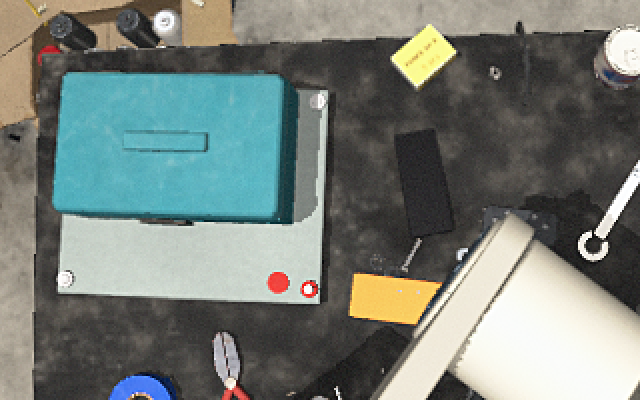

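Emit:
{"api": "arm_command", "payload": {"delta_pos": [[0,0,0.4],[0,0,0.8],[0,0,1],[0,0,1],[0,0,1]], "spin": [0,0,0,0,0], "gripper": [-1,-1,-1,-1,-1]}}

```text
t: 9.57
eef_pos: [0.385, -0.3061, -0.014]
orientation: [0.758, 0.652, 0.0, 0.0]
wrist_force: [-0.4, 0.3, 0.5]
grip_width: 0.0005
finger_force: 0.0
```

Emit:
{"api": "arm_command", "payload": {"delta_pos": [[0,0,0.06],[0,0,0.12],[0,0,0.12],[0,0,0.12]], "spin": [0,0,0,0], "gripper": [-1,-1,-1,-1]}}

```text
t: 10.07
eef_pos: [0.3845, -0.3057, -0.0292]
orientation: [0.758, 0.652, -0.0, -0.0]
wrist_force: [0.1, 0.9, -0.2]
grip_width: 0.0006
finger_force: 0.0
```

```bash
cat >> h.py <<'E'
def wedge():
    a,d=env.grab_frame('side');C=cloud('side',d);hsv=cv2.cvtColor(a,cv2.COLOR_RGB2HSV)
    m=cv2.inRange(hsv,(8,170,120),(22,255,255));m[:160]=0;m[255:]=0;m[:,:195]=0;m[:,270:]=0
    P=C[m>0];P=P[(P[:,2]>-.004)&(P[:,2]<.022)]
    r=cv2.minAreaRect((P[:,:2]*1000).astype(np.float32));print('wedge',len(P),r[1],cv2.boxPoints(r).round(0).tolist())
    return a
E
python3 - <<'E'
from h import *
wedge();a=env.grab_frame('side')[0];cv2.imwrite('pics/s3.png',cv2.resize(a[110:270,130:370,::-1],None,fx=3.3,fy=3.3))
E
```

```text
wedge 290 (87.74445343017578, 33.5206184387207) [[382.0, -275.0], [415.0, -279.0], [426.0, -192.0], [393.0, -188.0]]
```

View pics/s3.png

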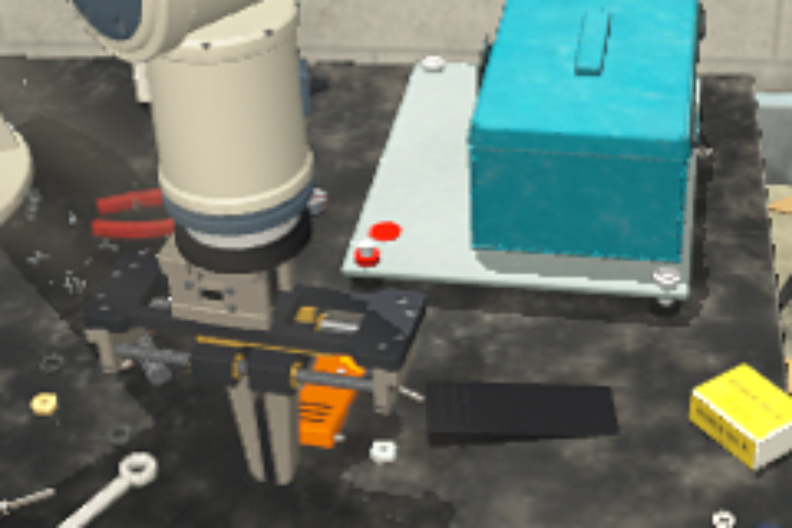

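Emit:
{"api": "arm_command", "payload": {"delta_pos": [[0.08,0,0],[0.15,0,0],[0.2,0,0],[0.25,0,0],[0.3,0,0],[0.35,0,0],[0.4,0,0],[0.45,0,0],[0.5,0,0],[0.5,0,0]], "spin": [0,0,0,0,0,0,0,0,0,0], "gripper": [-1,-1,-1,-1,-1,-1,-1,-1,-1,-1]}}

```text
t: 11.42
eef_pos: [0.3934, -0.2458, -0.0292]
orientation: [0.758, 0.652, -0.0, -0.0]
wrist_force: [0.2, 0.3, 0.6]
grip_width: 0.0002
finger_force: 0.0
```

Run:
```python
from h import *
wedge();a,d=env.grab_frame('top');np.savez('t3',a=a,d=d)
cv2.imwrite('pics/t3.png',cv2.resize(a[230:310,190:330,::-1],None,fx=5,fy=5))
```

```text
wedge 291 (123.15668487548828, 49.019996643066406) [[372.0, -230.0], [419.0, -242.0], [449.0, -123.0], [402.0, -111.0]]
```

View pics/t3.png

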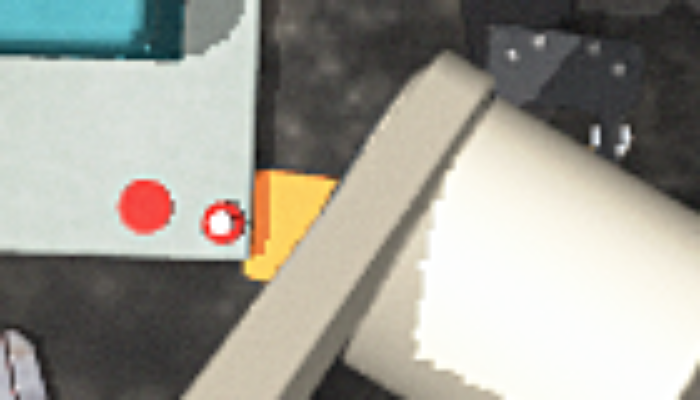

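Emit:
{"api": "arm_command", "payload": {"delta_pos": [[0.03,0,0],[0.06,0,0],[0.08,0,0],[0.1,0,0],[0.1,0,0]], "spin": [0,0,0,0,0], "gripper": [-1,-1,-1,-1,-1]}}

```text
t: 12.15
eef_pos: [0.3953, -0.2342, -0.0292]
orientation: [0.758, 0.652, 0.0, -0.0]
wrist_force: [-0.7, 0.5, 0.5]
grip_width: 0.0005
finger_force: 0.0
```

Emit:
{"api": "arm_command", "payload": {"delta_pos": [[0.015,0,0],[0.03,0,0],[0.03,0,0]], "spin": [0,0,0], "gripper": [-1,-1,-1]}}

```text
t: 12.52
eef_pos: [0.3958, -0.2308, -0.0292]
orientation: [0.758, 0.652, 0.0, -0.0]
wrist_force: [-0.2, -0.3, 0.5]
grip_width: 0.0008
finger_force: 0.0
```

Emit:
{"api": "arm_command", "payload": {"delta_pos": [[0.015,0,0],[0.03,0,0]], "spin": [0,0], "gripper": [-1,-1]}}

```text
t: 12.78
eef_pos: [0.3963, -0.2273, -0.0292]
orientation: [0.758, 0.652, -0.0, -0.0]
wrist_force: [-0.4, -1.6, 0.5]
grip_width: 0.0006
finger_force: 0.4
```

Emit:
{"api": "arm_command", "payload": {"delta_pos": [[0.015,0,0],[0.025,0,0]], "spin": [0,0], "gripper": [-1,-1]}}

```text
t: 13.02
eef_pos: [0.3968, -0.2243, -0.0292]
orientation: [0.758, 0.652, -0.0, -0.0]
wrist_force: [0.2, -0.8, -0.3]
grip_width: 0.0005
finger_force: 0.3
```

Emit:
{"api": "arm_command", "payload": {"delta_pos": [[0.01,0,0],[0.02,0,0]], "spin": [0,0], "gripper": [-1,-1]}}

```text
t: 13.28
eef_pos: [0.3972, -0.222, -0.0292]
orientation: [0.758, 0.652, -0.0, 0.0]
wrist_force: [1.0, -0.7, 0.2]
grip_width: 0.0005
finger_force: 0.3
```

Sliding costs about 1 N so far, as expected before it's snug. I'll keep going in small steps.

Emit:
{"api": "arm_command", "payload": {"delta_pos": [[0.01,0,0],[0.02,0,0]], "spin": [0,0], "gripper": [-1,-1]}}

```text
t: 13.52
eef_pos: [0.3975, -0.2196, -0.0292]
orientation: [0.758, 0.652, -0.0, -0.0]
wrist_force: [0.6, -0.4, 0.0]
grip_width: 0.0005
finger_force: 0.3
```

Emit:
{"api": "arm_command", "payload": {"delta_pos": [[0.01,0,0],[0.02,0,0]], "spin": [0,0], "gripper": [-1,-1]}}

```text
t: 13.78
eef_pos: [0.3979, -0.2172, -0.0292]
orientation: [0.758, 0.652, 0.0, -0.0]
wrist_force: [-0.4, -0.9, 0.1]
grip_width: 0.0004
finger_force: 0.3
```

Emit:
{"api": "arm_command", "payload": {"delta_pos": [[0.01,0,0],[0.02,0,0]], "spin": [0,0], "gripper": [-1,-1]}}

```text
t: 14.02
eef_pos: [0.3983, -0.2148, -0.0292]
orientation: [0.758, 0.652, -0.0, -0.0]
wrist_force: [-0.2, -1.4, -0.1]
grip_width: 0.0002
finger_force: 0.3
```

Emit:
{"api": "arm_command", "payload": {"delta_pos": [[0.01,0,0],[0.02,0,0]], "spin": [0,0], "gripper": [-1,-1]}}

```text
t: 14.28
eef_pos: [0.3986, -0.2125, -0.0292]
orientation: [0.758, 0.652, -0.0, -0.0]
wrist_force: [-0.4, -0.6, -0.5]
grip_width: 0.0005
finger_force: 0.3
```

Emit:
{"api": "arm_command", "payload": {"delta_pos": [[0.01,0,0],[0.02,0,0]], "spin": [0,0], "gripper": [-1,-1]}}

```text
t: 14.52
eef_pos: [0.399, -0.2101, -0.0292]
orientation: [0.758, 0.652, 0.0, 0.0]
wrist_force: [-0.7, -1.1, -1.0]
grip_width: 0.0005
finger_force: 0.4
```

Run:
```python
from h import *
box();wedge()
a,d=env.grab_frame('top')
hsv=cv2.cvtColor(a,cv2.COLOR_RGB2HSV);m=cv2.inRange(hsv,(0,150,90),(8,255,255))|cv2.inRange(hsv,(172,150,90),(180,255,255));m[:258]=0;m[288:]=0;m[:,:203]=0;m[:,247:]=0
n,l,s,c=cv2.connectedComponentsWithStats(m)
for i in range(1,n):
  if s[i,4]>8: print(onplane('top',c[i],.028).round(4))
```

```text
lid slope [-0.0003 -0.0036] tilt 0.0037 2758
wedge 226 (100.45507049560547, 48.77106475830078) [[377.0, -198.0], [425.0, -208.0], [445.0, -109.0], [397.0, -99.0]]
[[ 0.4231 -0.0703  0.028 ]]
```

Emit:
{"api": "arm_command", "payload": {"delta_pos": [[0.01,0,0],[0.02,0,0]], "spin": [0,0], "gripper": [-1,-1]}}

```text
t: 14.92
eef_pos: [0.3996, -0.2081, -0.0291]
orientation: [0.758, 0.652, -0.0, 0.0]
wrist_force: [-0.6, -4.2, -1.3]
grip_width: 0.0004
finger_force: 2.1
```

Emit:
{"api": "arm_command", "payload": {"delta_pos": [[0.01,0,0],[0.02,0,0]], "spin": [0,0], "gripper": [-1,-1]}}

```text
t: 15.18
eef_pos: [0.4002, -0.2063, -0.0291]
orientation: [0.758, 0.652, -0.0, 0.001]
wrist_force: [-1.7, -9.9, -2.4]
grip_width: 0.0005
finger_force: 4.7
```

The push force is now above 4 N, so the wedge is snug. I'll check for level, then back off.

Emit:
{"api": "arm_command", "payload": {"delta_pos": [[-0.02,0,0],[-0.1,0,0],[-0.2,0,0],[-0.3,0,0],[-0.3,0,0]], "spin": [0,0,0,0,0], "gripper": [-1,-1,-1,-1,-1]}}

```text
t: 15.8
eef_pos: [0.3943, -0.2421, -0.0292]
orientation: [0.759, 0.651, 0.0, 0.0]
wrist_force: [-0.3, 0.8, -0.6]
grip_width: 0.0007
finger_force: 0.0
```

Run:
```python
from h import *
box();wedge();print(env.state()['eef_pos'])
a,d=env.grab_frame('top')
hsv=cv2.cvtColor(a,cv2.COLOR_RGB2HSV);m=cv2.inRange(hsv,(0,150,90),(8,255,255))|cv2.inRange(hsv,(172,150,90),(180,255,255));m[:258]=0;m[288:]=0;m[:,:203]=0;m[:,247:]=0
n,l,s,c=cv2.connectedComponentsWithStats(m)
for i in range(1,n):
  if s[i,4]>8: print(onplane('top',c[i],.028).round(4))
```

```text
lid slope [-0.0018 -0.0034] tilt 0.0038 2763
wedge 216 (90.41624450683594, 34.86317825317383) [[397.0, -200.0], [432.0, -203.0], [439.0, -112.0], [404.0, -110.0]]
[ 0.39402383 -0.2411795  -0.02930308]
[[ 0.4226 -0.0708  0.028 ]]
[[ 0.4139 -0.1064  0.028 ]]
```

Emit:
{"api": "arm_command", "payload": {"delta_pos": [[0,0,-0.3],[0,0,-0.7],[0,0,-1],[0,0,-1]], "spin": [0,0,0,0], "gripper": [-1,-1,-1,-1]}}

```text
t: 16.45
eef_pos: [0.3961, -0.2418, 0.0932]
orientation: [0.758, 0.652, 0.001, 0.002]
wrist_force: [0.0, 0.3, 0.1]
grip_width: 0.0004
finger_force: 0.0
```

Emit:
{"api": "arm_command", "payload": {"delta_pos": [[0,0,0],[0.1,0,0],[0.2,0,0],[0.4,0,0],[0.6,0,0],[0.8,0,0],[0.9,0,0],[0.9,0,0],[0.9,0,0],[0.9,0,0]], "spin": [-0.12,-0.24,-0.36,-0.48,-0.6,-0.72,-0.84,-0.96,-1,-1], "gripper": [-1,-1,-1,-1,-1,-1,-1,-1,-1,-1]}}

```text
t: 17.7
eef_pos: [0.4098, -0.1337, 0.0898]
orientation: [0.111, 0.994, 0.0, -0.001]
wrist_force: [-1.1, 0.2, -0.3]
grip_width: 0.0006
finger_force: 0.0
```

Emit:
{"api": "arm_command", "payload": {"delta_pos": [[0,0,0],[0,0,0],[0,0,0]], "spin": [-0.11,-0.11,-0.11], "gripper": [-1,-1,-1]}}

```text
t: 18.08
eef_pos: [0.4103, -0.1342, 0.0905]
orientation: [0.03, 1.0, 0.0, -0.0]
wrist_force: [0.3, -1.3, 0.1]
grip_width: 0.0001
finger_force: 0.0
```

Emit:
{"api": "arm_command", "payload": {"delta_pos": [[-0.07,0.4,0],[-0.07,0.53,0.1],[-0.07,0.53,0.4],[-0.07,0.53,0.65],[-0.07,0.53,0.77],[-0.07,0.53,0.77]], "spin": [0,0,0,0,0,0], "gripper": [-1,-1,-1,-1,-1,-1]}}

```text
t: 18.82
eef_pos: [0.4216, -0.0712, -0.0024]
orientation: [0.029, 1.0, 0.0, -0.001]
wrist_force: [0.4, 0.1, 0.8]
grip_width: 0.0006
finger_force: 0.0
```

Emit:
{"api": "arm_command", "payload": {"delta_pos": [[0,0,0.01],[0,0,0.02],[0,0,0.03],[0,0,0.04],[0,0,0.05],[0,0,0.05]], "spin": [0,0,0,0,0,0], "gripper": [-1,-1,-1,-1,-1,-1]}}

```text
t: 19.58
eef_pos: [0.4225, -0.0712, -0.0077]
orientation: [0.028, 1.0, 0.0, -0.0]
wrist_force: [-0.1, -0.2, 0.1]
grip_width: 0.0006
finger_force: 0.0
```

Emit:
{"api": "arm_command", "payload": {"delta_pos": [[0,0,0.01],[0,0,0.015],[0,0,0.015]], "spin": [0,0,0], "gripper": [-1,-1,-1]}}

```text
t: 19.95
eef_pos: [0.4226, -0.0712, -0.0091]
orientation: [0.028, 1.0, -0.0, -0.0]
wrist_force: [-1.4, 0.5, 7.8]
grip_width: 0.0003
finger_force: 4.1
```

Emit:
{"api": "arm_command", "payload": {"delta_pos": [[0,0,0.005],[0,0,0.005],[0,0,0.005]], "spin": [0,0,0], "gripper": [-1,-1,-1]}}

```text
t: 20.32
eef_pos: [0.4227, -0.0713, -0.0092]
orientation: [0.028, 1.0, -0.0, 0.0]
wrist_force: [-4.9, 0.3, 18.7]
grip_width: 0.0005
finger_force: 9.3
```

Emit:
{"api": "arm_command", "payload": {"delta_pos": [[0,0,-0.002],[0,0,-0.002],[0,0,-0.002],[0,0,-0.002]], "spin": [0,0,0,0], "gripper": [-1,-1,-1,-1]}}

```text
t: 20.82
eef_pos: [0.4226, -0.0713, -0.0092]
orientation: [0.028, 1.0, -0.0, 0.0]
wrist_force: [-4.0, -0.1, 14.0]
grip_width: 0.0003
finger_force: 7.2
```

Run:
```python
from h import *
a,_,_=box();wedge();s=env.state();print(s['eef_pos'],s['wrist_force'],s['finger_force'])
cv2.imwrite('pics/s9.png',cv2.resize(a[110:270,130:370,::-1],None,fx=3.3,fy=3.3))
```

```text
lid slope [-0.0006 -0.0031] tilt 0.0031 2766
finger lowest z [0.0332 0.0335 0.0337 0.0346]
wedge 594 (107.83605194091797, 52.027313232421875) [[376.0, -197.0], [428.0, -204.0], [442.0, -97.0], [390.0, -90.0]]
[ 0.42261421 -0.07124896 -0.00916072] [-3.14443471  0.7508968  14.24223486] 7.155922500624001
```

View pics/s9.png

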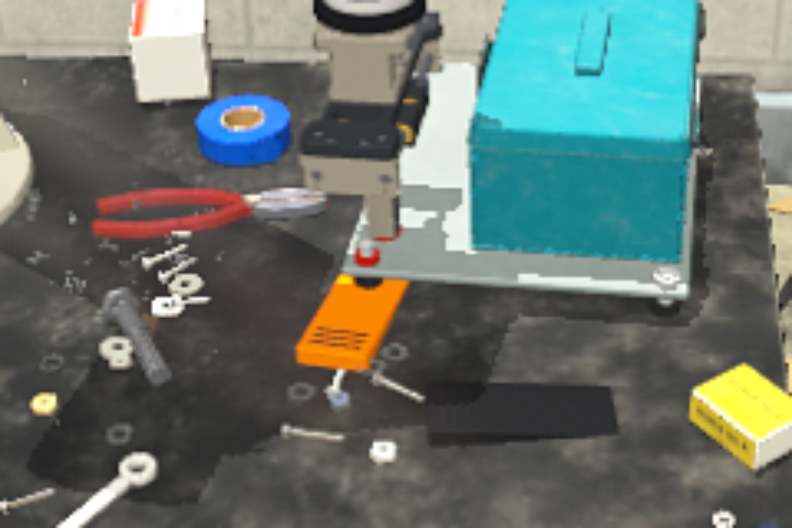

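The wedge is under the short foot at crop (370,280). The fingers are on the red mark at (385,235), the box is level at 14 N, and the carton and spanner haven't moved.

```bash
python3 -c "
from bench import env
print(env.hand_in())"
```

```text
the job is handed in; nothing more can be done
None
```

The job is handed in at about 21 s: the wedge is snug under the short foot, and the fingers are pressing the red mark at about 14 N with the box level and no longer giving; the hand-in call gave no verdict.

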